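Open the grinding hood's window to its mark and slide the parts tray in

ROBOT

A 6-joint arm with a two-finger parallel gripper is mounted at the origin on the work surface. World frame = base frame: x ahead of the robot, y to its left, z up, the work surface at z = 0. Lengths are in mm, angles in rad, forces in N, time in s.
With the tool pointing down it reaches from about 300 to 775 mm from the base axis. Payload 14.6 kg.
Tool frame: the origin (TCP) lies on the centre line of the jaws, within the pads' length; the fingertips stand 19 mm ahead of it and the grasp point (between the pads) is the TCP (bot.tip_reach is the distance from the TCP to the fingertips, in mm); z points along the fingers, y is the line along which they close (so a half turn about z gives the same grasp; the last joint's range is limited). The gripper opens to 85 mm and grips with 20 to 120 N. Pads are 22 mm wide; open, the fingers measure 114 mm over their backs; the gripper's body (76 mm by 85 mm) begins 54 mm behind the grasp point. The pads swing forward as they close: fully open they stand 13 mm farther back than shut.
Start: joints at [-1.19, 0.3, 1.521, -0, 1.321, -0.067], TCP at [238.133, -495.764, 250.281] pointing down, gripper open.
Joint ranges: [-3.03, 3.03], [-0.79, 2.21], [0.23, 2.52], [-1.04, 4.18], [0, 3.07], [-2.55, 2.55]. Speed limits (rad/s): [2.22, 2.22, 2.57, 3.14, 3.14, 3.14].

INTERFACE

Orientations are given as a unit quaternion [w, x, y, z].
In Python, from rig import bot gives the robot as it stands. Calls block until the motion is done:
- bot.move_to(position, orientation): joint-space move of the TCP to a pose.
- bot.servo_line(position, attitude=None, speed=150, until_force=None): straight line of the TCP; attitude=None keeps the orientation; speed is the mean speed in mm/s. With until_force (N) it stops when the force on the tool has changed by that much, and returns True; else False.
- bot.move_joints(angles): joint-space move.
- bot.move_gripper(opening, grip_force=None): finger opening in mm; grip_force is the grip in N (None keeps the last); returns when the fingers have stopped.
- bot.dwell(seconds).
- bot.ik(position, orientation): joint angles nearest the present ones, or None.
- bot.read_state(): the state.
- bot.read_camera(name): name is "side" or "top" or "wrist"; returns a dict with "image" (480x640x3 uint8, blue, green, red), "depth" (480x640 float32, mm along the optical axis (not along the pixel's ray), 0 where there is no reading), "fovy" (degrees; the focal length in pixels is half the picture's height over the tangent of half this angle, whatever the lens; pixels are square), "cx", "cy" (the principal point, pixels), "eye" and "attitude" of the camera in the world; the wrist camera has in their place "mount" (4x4, takes a point from camera to tool coordinates, whose origin is the TCP and whose axes are the flange's). Camera axes: x right, y down, z forward; pixel columns grow to the right and rows downward; lengths in mm; the calibration is good to about 2 mm. A picture is of the moment at which its call begins: read the wrist's pose just before it.
A pose or a line that the arm cannot do raises bot.MotionError and nothing moves.
- bot.finish_job(): hands the job in; it is judged then, once.
The state is a dict: "clock": time; "joint_positions": joint angles; "qvel": joint speeds; "effort": joint torques, N m; "ee_pos": TCP position; "tool_rot": TCP orientation; "ft_force": force on the tool from outside, world axes, zero at the start; "moment": the same for the moment, N m; "grip_width": finger opening in mm; "grip_force": force on a finger pad.
Only numpy, scipy, OpenCV 4.12 (cv2) and the standard library are available. Lean on these libraries where they do the work, as an engineer would, in place of code of your own. Each camera call takes 0.05 s, during which the arm holds its last target. There are 200 camera calls.

TASK

Push the grinding hood's sliding window up from beneath its lip until the lip is level with the pointer clamped on the right front post, and leave it there. Then push the steel parts tray, from outside against its near wall, along the bench in under the raised window until all of it is inside the hood, behind the window. Grip and lift nothing, keep the castings in their tray, and leave everything else where it stands.

Things in the scene. Friction and masses are not known exactly. Their poses are not given: they have to be found in the camera images.
- hood: Fixed bench-top grinding hood: aluminium frame, clear panes, 500 high, 425 wide, 250 deep, grey fan box (110 wide, 245 high) on its left, no floor (bench runs in). Front opening 355 wide between two posts. Origin on the bench at the middle of the opening, in the window plane; x into the hood, y to the user's left, z up. A small bench grinder stands inside, nearest parts 110 behind the window plane.
- sash (a joint): Height in m of the sliding window above its lower stop (0 to 0.22, up positive); part open at the start. Clear pane 355 wide, 220 high in a 12 thick aluminium frame (6 either side of the window plane). Balanced by steel weights in the posts: it stays where it is left and moves with 3 to 5 N.
- lip (a point): Lip of the window: horizontal bar along its lower edge, 330 long, 12 thick (aluminium, black rubber strip on top), rounded front edge 55 in front of the window plane; underside flat, flush with the window's lower edge, free from below, 70 above the bench at sash value 0. This point: front edge, middle of length and thickness (underside 6 lower). Rides with the window.
- lip_end (a point): Right-hand end of the lip, mid-thickness (6 above its underside), 36 in front of the window plane. It rides with the window.
- pointer (a point): Tip of the steel wedge pointer on the dark clamp (26 high, with a thumbscrew) on the right front post: marks the working height. It stands 8 beside the right end of the lip's path, 36 in front of the window plane. The window stands right when the lip's mid-thickness is at this height.
- tray: Loose open steel tray, 80 deep (its x), 150 wide (its y), 40 high, walls 4 with a black rubber lining 2.5 inside, about 0.5 kg with its load, standing on the bench in front of the hood. Origin at the centre of its underside; x points from the side near the user to the side near the hood. It slides with about 2 to 6 N.
- tray_near_l (a point): Left near corner of the tray, outside, 20 above its underside.
- tray_near_r (a point): Right near corner of the tray, outside, 20 above its underside.
- casting0: One of three loose brass lever castings lying in the tray, about 52 x 22 x 12, 55 g. Origin at the middle of its underside.
- casting1: One of three loose brass lever castings lying in the tray, about 52 x 22 x 12, 55 g. Origin at the middle of its underside.
- casting2: One of three loose brass lever castings lying in the tray, about 52 x 22 x 12, 55 g. Origin at the middle of its underside.
- quench_pot: Bystander: small steel pot, 48 across, 60 high, inside the hood on the left. Origin under its centre.
- pliers: Bystander: long-nose pliers with black handles, 160 x 55 x 13, lying left of the tray. Origin on the bench near the middle; x towards the nose.
- oil_bottle: Bystander: amber bottle, 54 across, 130 high, right of the hood. Origin under its centre.
- file: Bystander: flat file with wooden handle, 260 x 24 x 24, lying on the right. Origin under it, 150 from the handle's end; x towards the tip.
- caliper: Bystander: steel vernier caliper, 200 x 60 x 10, lying on the left. Origin under the middle of its beam; x along the beam.
- spare_wheel: Bystander: spare grinding wheel, 75 across, 18 thick, lying flat on the left. Origin under its centre.
- safety_glasses: Bystander: clear safety glasses, 130 x 130 x 45, on the left. Origin on the bench under the bridge of the lenses.

How it is judged (in metres and radians):
On the way, in this order (a step that is already met when the one before it is completed fails the run):
1. the window stands with its lip level with the pointer (within 8 mm) (z of lip_end in the frame of pointer between -0.008 and 0.008 m and velocity of joint sash between -0.02 and 0.02 m/s), for 0.3 s.
2. the tray is wholly inside the hood, behind the window (x of each of tray_near_l, tray_near_r in the frame of hood above 0.006 m and y of tray in the frame of hood between -0.12 and 0.12 m), for 0.2 s.
At the end, for the whole second after the job is handed in: Window at rest, lip mid-thickness within 8 mm of the pointer's height; both near corners of the tray at least 6 mm behind the window plane, tray middle within 120 mm of the opening's middle line, flat on the bench and at rest with the castings in it (all of step 2 and z of lip_end in the frame of pointer between -0.008 and 0.008 m and velocity of joint sash between -0.01 and 0.01 m/s and height (world z) of tray below 0.006 m and angle between tray's own z axis and vertical below 0.05 rad and linear speed of tray below 0.01 m/s and height (world z) of each of casting0, casting1, casting2 below 0.02 m and horizontal distance between each of casting0, casting1, casting2 and tray below 0.08 m); the robot touches nothing.
It fails at once if the lip is pinched between the fingers (pressed on its underside and its top strip at once) (contact force between the fingers and sash_c7 above 1 N and (contact force between the fingers and sash_c5 above 1 N or contact force between the fingers and sash_c6 above 1 N)).
It fails at once if the tray is pinched: a finger presses inside it, or on its near and far walls at once (contact force between the fingers and tray_c5 above 1 N or contact force between the fingers and tray_c6 above 1 N or contact force between the fingers and tray_c7 above 1 N or contact force between the fingers and tray_c8 above 1 N or (contact force between the fingers and tray_c1 above 1 N and contact force between the fingers and tray_c3 above 1 N)).
It fails at once if the tray is lifted or tipped (height (world z) of tray above 0.01 m or angle between tray's own z axis and vertical above 0.15 rad).
It fails at once if a casting is lifted or leaves the tray (height (world z) of any of casting0, casting1, casting2 above 0.035 m or horizontal distance between any of casting0, casting1, casting2 and tray above 0.085 m).
It fails at once if another thing on the bench is moved by more than 30 mm (distance of any of quench_pot, pliers, oil_bottle, file, caliper, spare_wheel, safety_glasses from where it was at the start of the episode above 0.03 m).
It also fails if it takes over 56 s, if anything falls off the work surface, if the arm or the gripper's body presses on something with over 40 N, if the wrist force passes 120 N, or if a joint passes its speed limit or range.

## Working session

There is one attempt and no reset: what is moved stays moved. The work goes in short steps, each a Python script; the robot and the scene stay as the last script left them, time stands still between calls to the robot, and variables do not carry over. Pictures are saved under pics/ and viewed, at most 10 in all, crops included, and the job is handed in when it is done.

```bash
ls; mkdir -p pics
cat > h.py <<'E'
import numpy as np, cv2
from scipy.spatial.transform import Rotation as R
from rig import bot
def rot(q): return R.from_quat([q[1],q[2],q[3],q[0]]).as_matrix()
def cam(n):
    s=bot.read_state(); c=bot.read_camera(n)
    c["f"]=240/np.tan(np.radians(c["fovy"])/2)
    if n=="wrist":
        M=np.array(c["mount"]); T=rot(s["tool_rot"])
        c["R"]=T@M[:3,:3]; c["o"]=T@M[:3,3]+np.array(s["ee_pos"])
    else:
        a=np.array(c["attitude"]); c["R"]=a if a.shape==(3,3) else rot(a); c["o"]=np.array(c["eye"])
    return c
def ray(c,u,v): return c["R"]@np.array([(u-c["cx"])/c["f"],(v-c["cy"])/c["f"],1.])
def plane(c,u,v,z):
    d=ray(c,u,v); return c["o"]+d*(z-c["o"][2])/d[2]
def dep(c,u,v): return c["o"]+ray(c,u,v)*c["depth"][int(v),int(u)]
def proj(c,p):
    q=c["R"].T@(np.array(p)-c["o"]); return c["cx"]+c["f"]*q[0]/q[2], c["cy"]+c["f"]*q[1]/q[2]
def two(c1,p1,c2,p2):
    d1=ray(c1,*p1);d2=ray(c2,*p2)
    t=np.linalg.lstsq(np.stack([d1,-d2],1),c2["o"]-c1["o"],rcond=None)[0]
    a=c1["o"]+t[0]*d1;b=c2["o"]+t[1]*d2
    return (a+b)/2,np.linalg.norm(a-b)
E
python3 - <<'E'
from h import *
import pickle
for n in("side","top"):
    c=cam(n); print(n,c["o"],c["R"].round(3).tolist(),c["f"],c["cx"],c["cy"]); cv2.imwrite(f"pics/{n}.png",c["image"]); pickle.dump(c,open(n+".pkl","wb"))
print(bot.read_state())
E
```

```text
pics
side [ 823.51941377  129.98420514 1203.77664901] [[-0.274, 0.917, -0.292], [0.962, 0.259, -0.089], [-0.006, -0.305, -0.952]] 477.4145575159324 324.5249009052701 242.36400123915348
top [ 277.92761068   20.81101105 1376.60288582] [[0.013, -0.982, 0.187], [-1.0, -0.011, 0.012], [-0.009, -0.187, -0.982]] 556.9995990809084 317.9538672916405 238.48047663581264
{'clock': 0.1, 'joint_positions': array([-1.18961905e+00,  3.00401503e-01,  1.52151934e+00, -1.64944419e-05,
        1.32071535e+00, -6.66000435e-02]), 'qvel': array([ 1.21562168e-03, -2.04217688e-04, -1.48901702e-03,  6.62001776e-05,
        1.27786108e-03,  2.71210390e-04]), 'effort': array([ 2.05978788e-03, -5.44379067e+01, -3.62370729e+01, -3.99828889e-05,
        3.08124807e-03,  3.61886649e-06]), 'ee_pos': array([ 238.05150349, -495.5989912 ,  249.78560207]), 'tool_rot': array([-5.14081195e-04,  9.75040866e-01,  2.22024859e-01, -8.96220576e-05]), 'ft_force': array([-0.41935772, -0.306772  ,  0.80695608]), 'moment': array([-0.0063294 ,  0.01738544, -0.0297153 ]), 'grip_force': 0.0, 'grip_width': 85.58472157524183}
```

View pics/side.png

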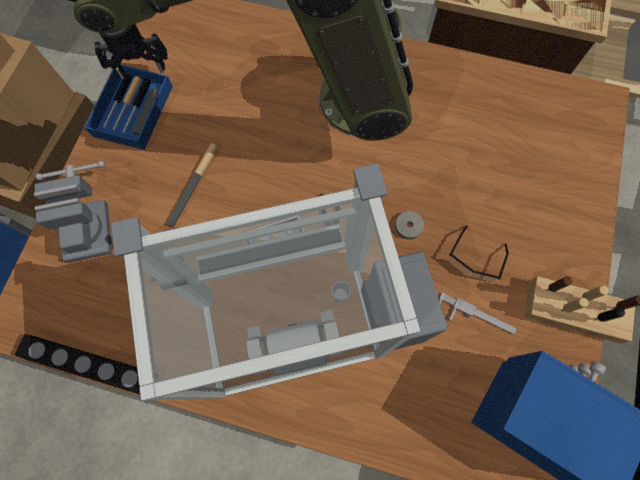

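View pics/top.png

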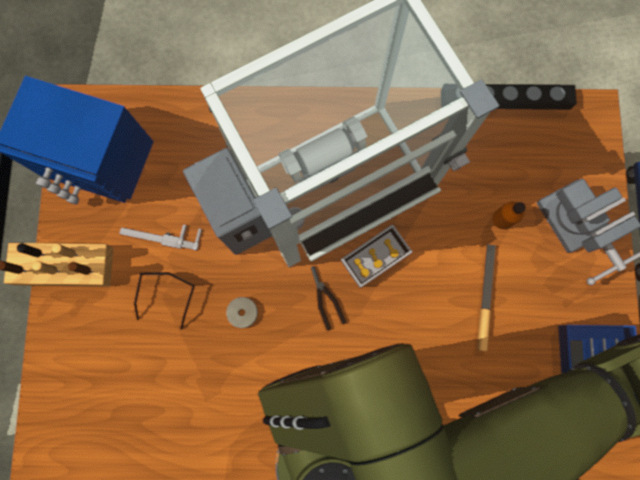

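Run:
```python
from h import *
import pickle
c=pickle.load(open("top.pkl","rb")); s=pickle.load(open("side.pkl","rb"))
a=cv2.resize(c["image"][130:290,280:490],None,fx=3.8,fy=3.75,interpolation=cv2.INTER_CUBIC); cv2.imwrite("pics/tc.png",a)
a=cv2.resize(s["image"][170:310,100:400],None,fx=2.66,fy=2.66,interpolation=cv2.INTER_CUBIC); cv2.imwrite("pics/sc.png",a)
hsv=cv2.cvtColor(c["image"],cv2.COLOR_BGR2HSV)
m=(c["image"].max(2)<45); m[:170]=0;m[262:]=0;m[:,:295]=0;m[:,450:]=0
n,l,st,ce=cv2.connectedComponentsWithStats(m.astype(np.uint8)); k=1+st[1:,4].argmax(); print(st[k],ce[k])
v,u=np.where(l==k); P=np.array([dep(c,a,b) for a,b in zip(u,v)]); print(np.percentile(P,[5,25,50,75,95],axis=0).round(1))
box=cv2.boxPoints(cv2.minAreaRect(np.stack([u,v],1).astype(np.float32))); print(box)
```

```text
[ 303  175  133   79 2066] [368.99177154 213.97386254]
[[ 491.1 -204.   171.4]
 [ 523.3 -146.2  173.7]
 [ 562.1  -76.9  175.2]
 [ 601.7   -6.7  177. ]
 [ 634.9   46.   179.3]]
[[302.7147  241.47142]
 [428.7639  173.4449 ]
 [435.68332 186.26616]
 [309.63412 254.29268]]
```

View pics/tc.png

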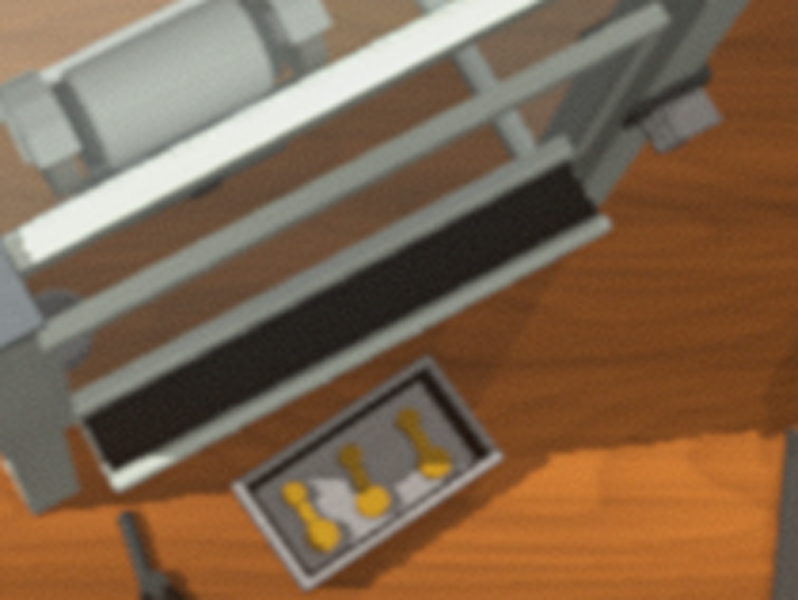

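Run:
```python
from h import *
import pickle
c=pickle.load(open("top.pkl","rb"))
F=lambda x,y:(280+x/3.8,130+y/3.75)
a=plane(c,*F(608,222),172);b=plane(c,*F(118,488),172); print("front edge",a,b,np.linalg.norm(a-b))
d=(b-a)/np.linalg.norm(b-a); print("hood y",d,"yaw(x)",np.degrees(np.arctan2(-d[0],d[1])))
for p in[(685,110),(665,95),(700,110),(665,75),(690,140)]: print("clamp",dep(c,*F(*p)).round())
T=[plane(c,*F(*p),40) for p in [(235,487),(428,358),(500,457),(307,588)]]
print("tray top",np.round(T,1)); M=np.mean(T,0); print(M)
for i in range(4): print(np.linalg.norm(T[i]-T[(i+1)%4]))
e=T[1]-T[0]; print("tray yaw",np.degrees(np.arctan2(e[0],-e[1])))
x=np.array([d[1],-d[0],0]); O=(a+b)/2+55*x; O[2]=0; print("hood O",O,"tray rel",(T-O)@x,(T-O)@d)
print("pliers",[ (plane(c,u,v,8)-O)@np.stack([x,d],1) for u,v in [(314,268),(345,322),(325,328)]])
M=cam("wrist"); print(M["mount"],M["fovy"])
```

```text
front edge [ 621.75913423 -236.1094625   172.        ] [458.32343067  49.58956257 172.        ] 329.1430724269436
hood y [-0.49654912  0.86800862  0.        ] yaw(x) 29.771953154861187
clamp [ 656. -257.  278.]
clamp [ 659. -243.  292.]
clamp [ 655. -264.  281.]
clamp [ 661. -237.  318.]
clamp [ 729. -329.    2.]
tray top [[ 479.6  -21.9   40. ]
 [ 566.2 -145.9   40. ]
 [ 501.2 -191.    40. ]
 [ 414.8  -67.7   40. ]]
[ 490.43956119 -106.616675     40.        ]
151.23983483614876
79.17377334990897
150.5858067133253
79.37973577215166
tray yaw 34.937101193961155
hood O [587.78175671 -65.94974826   0.        ] tray rel [ -72.02181107  -58.40617491 -137.27942555 -151.04055591] [ 91.96217951 -58.66352245 -65.55530881  84.40040623]
pliers [array([-52.52103629, 158.91240536]), array([-204.92173275,  157.10761318]), array([-193.89801334,  206.62599482])]
[[ 3.28441464e-04 -9.45237071e-01 -3.26384393e-01  8.26890425e+01]
 [ 9.99999769e-01  5.04909190e-04 -4.55957757e-04  8.86875547e-02]
 [ 5.95782655e-04 -3.26384168e-01  9.45237018e-01 -1.23231787e+02]
 [ 0.00000000e+00  0.00000000e+00  0.00000000e+00  1.00000000e+00]] 69.4916444598501
```

```bash
cat >> h.py <<'E'
YAW=np.radians(29.8); O=np.array([587.8,-66,0])
XH=np.array([np.cos(YAW),np.sin(YAW),0]); YH=np.array([-np.sin(YAW),np.cos(YAW),0]); ZH=np.array([0,0,1.])
def H(x,y,z): return O+x*XH+y*YH+z*ZH
def toH(p): p=np.array(p)-O; return np.array([p@XH,p@YH,p[2]])
def att(pitch=0,flip=False,dyaw=0):
    p=np.radians(pitch); q=np.radians(dyaw); xh=np.cos(q)*XH+np.sin(q)*YH
    z=np.cos(p)*xh-np.sin(p)*ZH; x=np.cos(p)*ZH+np.sin(p)*xh
    if flip: x=-x
    y=np.cross(z,x); q=R.from_matrix(np.stack([x,y,z],1)).as_quat(); return np.array([q[3],q[0],q[1],q[2]])
E
python3 - <<'E'
from h import *
def t(n,p,a):
    j=bot.ik(p,a); print(n,None if j is None else np.round(j,2))
for fl in (0,1):
    for pi in (-20,0,20):
        t(("view",fl,pi),H(-167,-150,217),att(pi,fl))
        for z in (120,150,250): t(("lip",fl,pi,z),H(-30,0,z),att(pi,fl))
    for pi in (30,45,60):
        for x in (-180,-10): t(("tray",fl,pi,x),H(x,10,35),att(pi,fl))
E
```

```text
('view', 0, -20) [-0.93  0.75  1.79  1.87  1.79 -0.96]
('lip', 0, -20, 120) [-0.55  0.9   1.95  2.15  1.77 -1.32]
('lip', 0, -20, 150) [-0.55  0.83  1.98  2.15  1.75 -1.28]
('lip', 0, -20, 250) [-0.55  0.57  2.04  2.17  1.63 -1.11]
('view', 0, 0) [-0.96  0.58  1.82  1.64  1.51 -0.83]
('lip', 0, 0, 120) [-0.57  0.7   2.04  2.01  1.39 -1.2 ]
('lip', 0, 0, 150) [-0.57  0.62  2.05  2.    1.36 -1.15]
('lip', 0, 0, 250) [-0.57  0.37  2.07  1.94  1.27 -0.92]
('view', 0, 20) [-0.93  0.44  1.8   1.36  1.26 -0.62]
('lip', 0, 20, 120) [-0.55  0.51  2.05  1.8   1.   -0.96]
('lip', 0, 20, 150) [-0.55  0.43  2.05  1.75  0.99 -0.88]
('lip', 0, 20, 250) [-0.55  0.22  2.02  1.58  0.97 -0.58]
('tray', 0, 30, -180) [-0.86  0.57  2.2   1.53  1.02 -1.14]
('tray', 0, 30, -10) [-0.46  0.64  2.    1.82  0.84 -1.01]
('tray', 0, 45, -180) [-0.77  0.44  2.19  1.32  0.78 -0.84]
('tray', 0, 45, -10) [-0.39  0.56  1.95  1.45  0.6  -0.6 ]
('tray', 0, 60, -180) [-0.65  0.37  2.14  0.92  0.62 -0.36]
('tray', 0, 60, -10) [-0.32  0.53  1.86  0.83  0.53  0.05]
('view', 1, -20) [-0.93  0.75  1.79  1.87  1.79  2.18]
('li
[... 182 characters left out ...]
1, 0) [-0.96  0.58  1.82  1.64  1.51  2.31]
('lip', 1, 0, 120) [-0.57  0.7   2.04  2.01  1.39  1.94]
('lip', 1, 0, 150) [-0.57  0.62  2.05  2.    1.36  2.  ]
('lip', 1, 0, 250) [-0.57  0.37  2.07  1.94  1.27  2.22]
('view', 1, 20) [-0.93  0.44  1.8   1.36  1.26  2.53]
('lip', 1, 20, 120) [-0.55  0.51  2.05  1.8   1.    2.18]
('lip', 1, 20, 150) [-0.55  0.43  2.05  1.75  0.99  2.27]
('lip', 1, 20, 250) None
('tray', 1, 30, -180) [-0.86  0.57  2.2   1.53  1.02  2.01]
('tray', 1, 30, -10) [-0.46  0.64  2.    1.82  0.84  2.14]
('tray', 1, 45, -180) [-0.77  0.44  2.19  1.32  0.78  2.31]
('tray', 1, 45, -10) [-0.39  0.56  1.95  1.45  0.6   2.55]
('tray', 1, 60, -180) None
('tray', 1, 60, -10) None
```

Run:
```python
from h import *
import pickle
bot.move_gripper(0)
bot.move_to(H(-190,-130,225),att(0))
c=cam("wrist"); pickle.dump(c,open("w1.pkl","wb")); cv2.imwrite("pics/w1.png",c["image"])
s=bot.read_state(); print(s["clock"],toH(s["ee_pos"]),proj(c,H(-36,-173,265)),proj(c,H(-36,-165,169)))
```

```text
2.4 [-190.1690748  -130.23829545  225.29460166] (np.float64(376.0585462067553), np.float64(174.0695769277959)) (np.float64(361.68371666682907), np.float64(281.56766971751506))
```

View pics/w1.png

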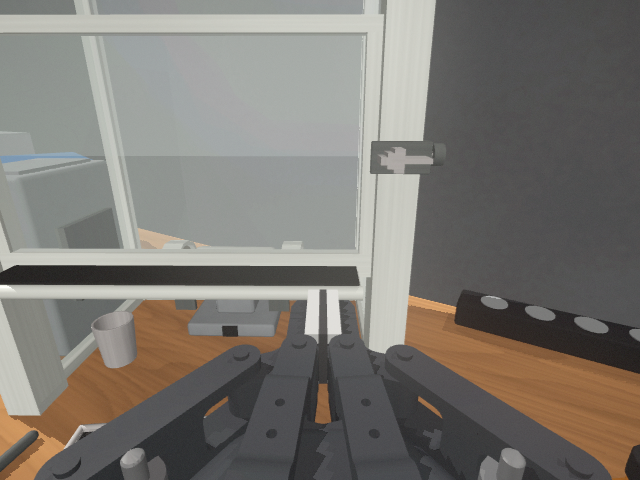

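```bash
cat >> h.py <<'E'
def atx(c,u,v,x):
    d=ray(c,u,v); return toH(c["o"]+d*((x-toH(c["o"])[0])/(d@XH)))
E
python3 - <<'E'
from h import *
import pickle
c=pickle.load(open("w1.pkl","rb"))
print("ptr",atx(c,380,160,-36),toH(dep(c,384,160)),toH(dep(c,400,160)))
for u in (60,200,280,350): 
    col=c["image"][255:310,u].astype(int).sum(1)//3
    print(u,atx(c,u,287,-50),atx(c,u,298,-50),toH(dep(c,u,293)),list(col))
a=c["image"][130:185,360:460]; cv2.imwrite("pics/p.png",cv2.resize(a,None,fx=8,fy=8,interpolation=cv2.INTER_NEAREST))
for v in (294,): print("end",atx(c,362,v,-55))
E
```

```text
ptr [ -36.         -175.56493192  276.1439696 ] [ -52.88492402 -175.8057345   278.15458487] [ -52.29590332 -187.87517983  278.08820895]
60 [-50.          94.87153067 170.72044146] [-50.          97.51072936 160.08540137] [-58.85848436  88.74468306 169.77176216] [np.int64(201), np.int64(203), np.int64(203), np.int64(201), np.int64(200), np.int64(200), np.int64(200), np.int64(199), np.int64(201), np.int64(201), np.int64(87), np.int64(40), np.int64(38), np.int64(36), np.int64(38), np.int64(38), np.int64(35), np.int64(37), np.int64(37), np.int64(41), np.int64(41), np.int64(37), np.int64(40), np.int64(38), np.int64(37), np.int64(41), np.int64(42), np.int64(39), np.int64(43), np.int64(53), np.int64(167), np.int64(182), np.int64(191), np.int64(196), np.int64(201), np.int64(204), np.int64(206), np.int64(204), np.int64(201), np.int64(199), np.int64(196), np.int64(188), np.int64(178), np.int64(157), np.int64(105), np.int64(102), np.int64(101), np.int64(102), np.int64(102), np.int64(101), np.int64(101), np.int64(103), np.int64(101), np.int64(101), np.int64(100)]
200 [-50.         -25.05011912 1
[... 2116 characters left out ...]
0), np.int64(199), np.int64(105), np.int64(72), np.int64(71), np.int64(74), np.int64(76), np.int64(76), np.int64(73), np.int64(76), np.int64(74), np.int64(73), np.int64(74), np.int64(74), np.int64(76), np.int64(72), np.int64(72), np.int64(76), np.int64(72), np.int64(75), np.int64(77), np.int64(82), np.int64(170), np.int64(184), np.int64(193), np.int64(200), np.int64(204), np.int64(210), np.int64(214), np.int64(211), np.int64(208), np.int64(202), np.int64(199), np.int64(193), np.int64(182), np.int64(165), np.int64(146), np.int64(105), np.int64(100), np.int64(98), np.int64(98), np.int64(97), np.int64(96), np.int64(98), np.int64(97), np.int64(97)]
end [ -55.         -163.3316354   166.88199777]
```

View pics/p.png

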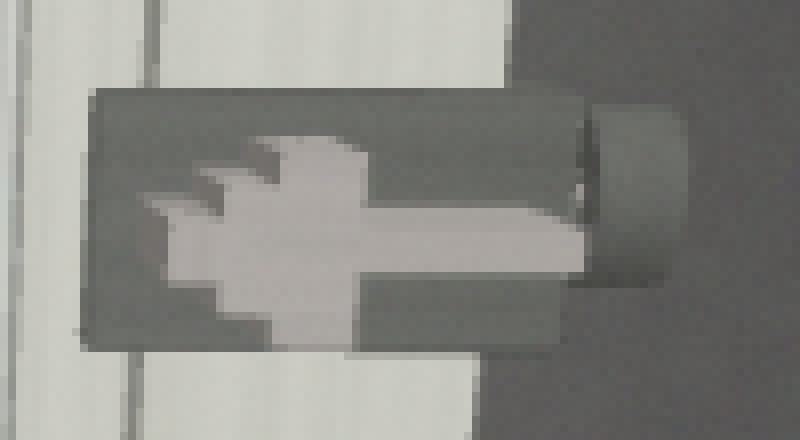

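Run:
```python
from h import *
import pickle
A=att(-5)
bot.move_to(H(-150,-40,125),A)
print(bot.servo_line(H(-39,-40,125),speed=100,until_force=8))
h=bot.servo_line(H(-39,-40,170),speed=25,until_force=2.0)
s=bot.read_state(); z0=s["ee_pos"][2]; print(h,toH(s["ee_pos"]),s["ft_force"],s["clock"])
if h:
    p=np.array(s["ee_pos"]); 
    print(bot.servo_line(p+[0,0,98],speed=45,until_force=25))
    s=bot.read_state(); print(toH(s["ee_pos"]),s["ft_force"])
    q=np.array(s["ee_pos"]); bot.servo_line(q-[0,0,12],speed=60)
    bot.servo_line(H(-190,-130,225),attitude=att(0),speed=150)
    c=cam("wrist"); pickle.dump(c,open("w2.pkl","wb")); cv2.imwrite("pics/w2.png",c["image"])
    print(bot.read_state()["clock"])
```

```text
False
True [-38.97831028 -39.96315613 150.67978106] [ 1.32983525 -0.11582012  0.26612186] 5.3333
False
[-38.96343959 -39.98690039 248.63739494] [-1.81285461  0.15189633 -1.07975176]
9.4
```

View pics/w2.png

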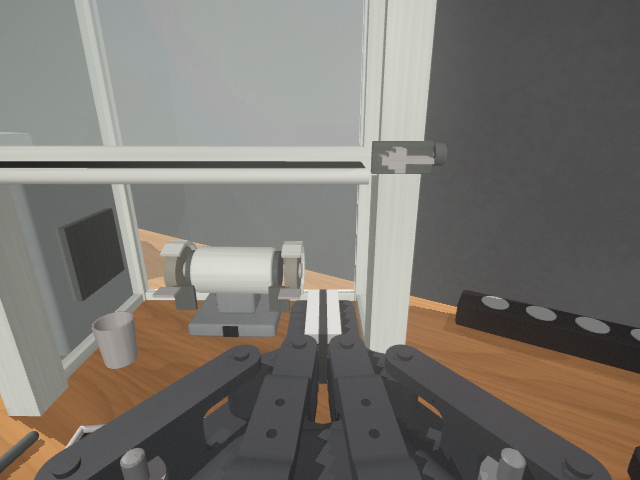

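Run:
```python
from h import *
import pickle
c=pickle.load(open("w2.pkl","rb")); g=c["image"].astype(int).sum(2)//3
print(g[155:190,300].tolist()); print(g[155:190,340].tolist())
for u,v in [(300,174),(300,176),(340,176),(355,176),(384,160),(400,160),(410,160),(376,145),(376,170)]: print(u,v,toH(dep(c,u,v)).round(1))
for x in (-60,-55): print("lip",x,[atx(c,320,v,x)[2].round(1) for v in (167.5,175.5,183)])
for x in (-52,-47,-40): print("ptr",x,[atx(c,382,v,x)[2].round(1) for v in (159,160,161)])
```

```text
[201, 200, 200, 204, 203, 200, 138, 72, 70, 71, 71, 70, 76, 155, 195, 199, 204, 209, 211, 209, 208, 207, 199, 195, 188, 179, 168, 153, 142, 128, 130, 130, 130, 130, 129]
[203, 202, 201, 202, 200, 201, 139, 73, 72, 71, 74, 73, 79, 156, 194, 200, 205, 209, 209, 211, 209, 207, 201, 196, 188, 180, 168, 156, 144, 129, 130, 131, 130, 131, 132]
300 174 [ -59.6 -112.7  268.7]
300 176 [ -60.6 -112.7  267.4]
340 176 [ -60.5 -142.1  267.4]
355 176 [ -61.2 -153.   267.5]
384 160 [ -52.4 -175.1  278. ]
400 160 [ -51.2 -187.3  277.8]
410 160 [ -51.9 -194.6  277.9]
376 145 [ -30.9 -171.8  287.2]
376 170 [ -29.8 -173.   267.2]
lip -60 [np.float64(273.5), np.float64(267.7), np.float64(262.1)]
lip -55 [np.float64(272.8), np.float64(266.9), np.float64(261.2)]
ptr -52 [np.float64(278.7), np.float64(277.9), np.float64(277.2)]
ptr -47 [np.float64(278.1), np.float64(277.3), np.float64(276.6)]
ptr -40 [np.float64(277.3), np.float64(276.5), np.float64(275.7)]
```

Run:
```python
from h import *
import pickle
A=att(-5)
bot.servo_line(H(-150,-40,232),attitude=A)
bot.servo_line(H(-39,-40,234),speed=120)
print(bot.servo_line(H(-39,-40,258.9),speed=30,until_force=25))
bot.dwell(.2)
s=bot.read_state(); print(toH(s["ee_pos"]),s["ft_force"])
bot.servo_line(H(-39,-40,244),speed=60)
bot.servo_line(H(-190,-130,225),attitude=att(0),speed=150)
c=cam("wrist"); pickle.dump(c,open("w3.pkl","wb")); cv2.imwrite("pics/w3.png",cv2.resize(c["image"][100:250,240:440],None,fx=4,fy=4,interpolation=cv2.INTER_CUBIC))
print(c["image"][145:180,340].sum(1)//3)
print(bot.read_state()["clock"])
for v in (162,164,166): print(toH(dep(c,340,v)),atx(c,340,v,-60)[2])
```

```text
False
[-38.95378124 -39.96831314 258.8988636 ] [ 0.5713249  -0.32595996 -0.08191953]
[203 202 201 173  71  72  75  73 100 191 198 204 206 210 209 210 209 203
 197 192 183 175 161 151 140 129 131 132 129 129 131 130 131 130 132]
14.2417
[ -61.25607151 -141.91267816  277.66931583] 277.5138715105032
[ -60.12752471 -141.98976211  276.09687219] 276.080373050086
[ -60.37900734 -142.00008185  274.69270206] 274.64152600159235
```

View pics/w3.png

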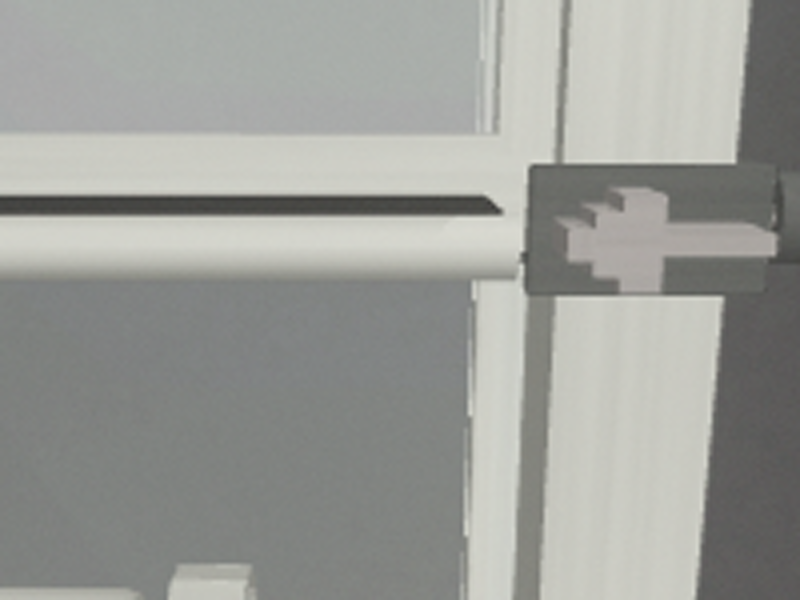

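Run:
```python
from h import *
import pickle
A=att(45); print(bot.tip_reach, bot.ik(H(-198,9,26),A))
bot.servo_line(H(-215,9,110),attitude=A,speed=150)
bot.move_gripper(85)
bot.servo_line(H(-198,9,26),speed=80,until_force=10)
print(bot.servo_line(H(-150,9,26),speed=50,until_force=15)); s=bot.read_state(); print(toH(s["ee_pos"]),s["ft_force"])
print(bot.servo_line(H(-60,9,26),speed=45,until_force=15)); s=bot.read_state(); print(toH(s["ee_pos"]),s["ft_force"],s["clock"])
c=cam("wrist"); pickle.dump(c,open("w4.pkl","wb")); cv2.imwrite("pics/w4.png",c["image"])
```

```text
19.0 [-0.81440172  0.45977893  2.20102434  1.31435908  0.79049151 -0.88581706]
False
[-150.08815412    8.83677544   26.01661602] [-0.66309838  0.38014208  0.02839837]
False
[-60.02684291   9.03296559  26.01471985] [-1.32573654  0.48634525 -0.60098303] 20.875
```

View pics/w4.png

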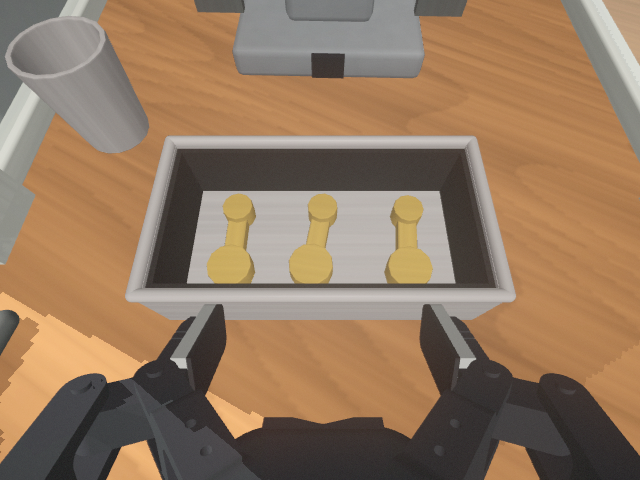

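Run:
```python
from h import *
import pickle
c=pickle.load(open("w4.pkl","rb"))
f=lambda u,v,z: toH(plane(c,u,v,z)).round(1)
print("near l/r top",f(127,300,40),f(514,300,40),"far",f(167,137,40),f(477,137,40))
print("pot base right",f(148,125,0),f(118,151,0),"grinder base",f(240,76,0),f(328,77,0),f(422,77,0))
```

```text
near l/r top [-52.9  85.7  40. ] [-52.9 -65.7  40. ] far [29.4 86.3 40. ] [ 29.4 -67.3  40. ]
pot base right [ 75.4 124.    0. ] [ 53.8 138.2   0. ] grinder base [121.6  68.4   0. ] [120.6   5.4   0. ] [120.5 -61.8   0. ]
```

Run:
```python
from h import *
import pickle
print(bot.servo_line(H(7,9,26),speed=35,until_force=15)); s=bot.read_state(); print(toH(s["ee_pos"]),s["ft_force"],s["clock"])
bot.dwell(.2); bot.servo_line(H(-60,9,28),speed=60)
c=cam("wrist"); pickle.dump(c,open("w5.pkl","wb")); cv2.imwrite("pics/w5.png",c["image"])
bot.servo_line(H(-200,9,60),speed=120)
bot.servo_line(H(-190,-130,225),attitude=att(0),speed=150)
c2=cam("wrist"); print(c2["image"][145:180,340].sum(1)//3, bot.read_state()["clock"])
```

```text
False
[ 6.97545409  8.98283048 26.01992026] [-1.23941289 -1.32910994 -0.09235029] 22.9917
[200 199 199 103  73  70  70  77 156 192 198 203 206 206 207 206 203 198
 192 185 178 167 152 141 128 128 128 126 127 129 130 128 129 129 130] 27.5
```

View pics/w5.png

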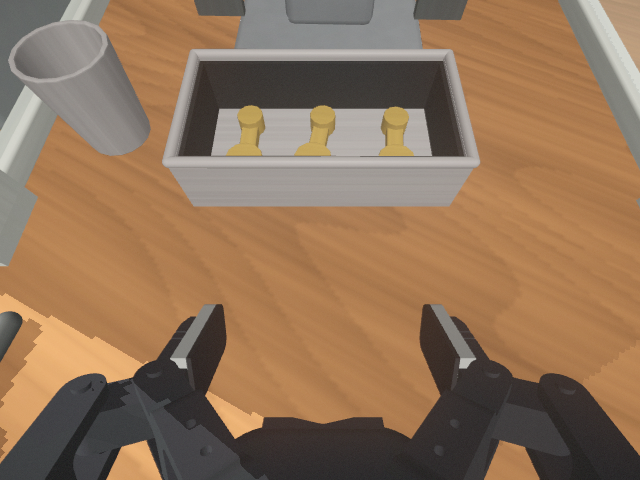

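Run:
```python
from h import *
import pickle
c=pickle.load(open("w5.pkl","rb"))
f=lambda u,v,z: toH(plane(c,u,v,z)).round(1)
print("near top",f(164,165,40),f(478,165,40),"base",f(194,206,0),f(452,206,0),"post base?",f(35,200,0),f(8,264,0))
w=pickle.load(open("w3.pkl","rb"))
for u,v in [(150,140),(300,140),(345,138),(395,220),(395,120)]: print("sash/post",toH(dep(w,u,v)).round(1))
```

```text
near top [14.  85.4 40. ] [ 14.1 -65.5  40. ] base [15.  84.6  0. ] [ 15.1 -66.6   0. ] post base? [ 19.1 179.3   0. ] [-21.4 179.1   0. ]
sash/post [-11.3  17.  290. ]
sash/post [ -12.4 -110.2  290. ]
sash/post [ -11.9 -148.2  291.5]
sash/post [ -24.2 -192.6  223. ]
sash/post [ -23.3 -187.2  306. ]
```

Run:
```python
from h import *
print(bot.finish_job())
```

```text
the job is handed in; nothing more can be done
None
```

The job is handed in, and the simulator gave no verdict back: by camera, the lip is within about 1 mm of the pointer height, and the tray, castings still in it, has its near wall about 14–20 mm behind the window plane.

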